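# Snap a tip refill into the empty tip box and keep it pressed home

### The arm

A 6-joint arm with a two-finger parallel gripper is mounted at the origin on a cart in front of the work surface, level with it; the furniture and walls round the work are solid. World frame = base frame: x ahead of the robot, y to its left, z up, the work surface at z = 0. Lengths are in m, angles in rad, forces in N, time in s.
With the tool pointing down it reaches from about 0.35 to 0.95 m from the base axis. Payload 17.4 kg.
Tool frame: the origin (TCP) lies at the very end of the fingers, on their centre line; the grasp point (between the pads) lies 19 mm behind it; z points along the fingers, y is the line along which they close (so a half turn about z gives the same grasp; the last joint's range is limited). The gripper opens to 93 mm and grips with 3 to 60 N. Pads are 15 mm wide; open, the fingers measure 128 mm over their backs; the gripper's body (75 mm by 188 mm) begins 65 mm behind the grasp point.
Start: joints at [-1.157, 0.116, 1.442, -0, 1.584, -0.038], TCP at [0.295, -0.607, 0.219] pointing down, gripper open.
Joint ranges: [-2.83, 2.83], [-0.83, 2.19], [0.07, 2.5], [-1.14, 4.28], [0.01, 3], [-2.97, 2.97]. Speed limits (rad/s): [1.89, 1.89, 2.22, 3.14, 3.14, 3.14].

### API

Orientations are given as [roll, pitch, yaw] about the fixed x, y, z axes, in that order (R = Rz(yaw) Ry(pitch) Rx(roll)).
In Python, from station import ctrl, cams gives the robot as it stands. The module is installed in compiled form; this text tells all that it offers.
- The arm moves only by the shell command python3 -m inch 'ROWS'. ROWS is a JSON list that holds a single list of rows (three levels of brackets), with 1 to 5 rows, each of 5 numbers: dx, dy, dz in m, then a turn about the tool's z in rad, then the finger opening in m; each row shifts and turns the commanded pose from where the row before left it, along the tool's axes as they then stand; what a row does not reach is not made up. A row lasts 1/8 s, in which the tool goes at most 0.0625 m and 0.188 rad, less where a joint would pass 70% of its speed; a pose out of reach is approached as far as the arm can. The fingers move at their own pace and stop on an object; the grip force is fixed at half the most. Time passes only in rows, so rows that do not move let the fingers close. It prints the time, the measured TCP pose, the force, the opening and the grip force at its end. Input that does not fit is refused with a message, and nothing moves.
- ctrl.get_state(): the state, without advancing time (a new reading comes with each control period).
- cams.snapshot(name): name is "scene" or "top" or "wrist"; returns a dict with "pixels" (384x512x3 uint8, red, green, blue), "fx", "fy", "cx", "cy" (pixels), "D" ([k1, k2, p1, p2, k3] as OpenCV has them; the pictures are not rectified), "rvec" (rotation vector, rad) and "tvec" (3), from world to camera coordinates, as OpenCV has them; the wrist camera has in their place "hand_eye" (4x4, takes a point from camera to tool coordinates, whose origin is the TCP and whose axes are the flange's). Camera axes: x right, y down, z forward; pixel columns grow to the right and rows downward; lengths in m; the calibration is good to about 2 mm. A picture is of the moment at which its call begins: read the wrist's pose just before it. There is no depth.
- ctrl.job_done(): hands the job in; it is judged then, once.
The state is a dict: "t": time; "joints": joint angles; "qd": joint speeds; "joint_efforts": joint torques, N m; "tcp_pos": TCP position; "ee_rot": TCP orientation; "ft_force": force on the tool from outside, world axes, zero at the start; "moment": the same for the moment, N m; "gripper_width": finger opening in m; "finger_force": force on a finger pad.
Only numpy, scipy, OpenCV 4.12 (cv2) and the standard library are available. Lean on these libraries where they do the work, as an engineer would, in place of code of your own. Each camera call takes 0.05 s, during which the arm holds its last target. There are 200 camera calls.

### The job

Lift the new tip refill out of its clear shipping tray by the fin on its cover, lower it into the empty grey tip box and press it straight down until both side clips snap over its deck and it sits level and fully home on the ledge. Then keep hold of the fin and keep pressing down steadily with about 10 N, so that I can release the cover by hand: finish still holding and pressing, not letting go. Leave the other things on the bench where they are.

Things in the scene. Friction and masses are not known exactly. Their poses are not given: they have to be found in the camera images.
- refill: tip refill, 130 g: white deck 80 x 116 mm (x by y), 4 mm thick but only 2 mm along the outer 4.5 mm of the short ends; 96 tips hang 36 mm below it (field 68 x 104 mm); on it a closed clear cover 76 x 104 x 16 mm with a white upright fin, the grip. Origin: centre of the deck's underside, z up; cover top at z = 20 mm. It fits the box either way round (half turn)
- grip_top (a point): centre of the top of the refill's fin, 46 mm above the underside of the deck. The fin is 44 mm long (along the refill's x), 12 mm thick (along y) and 26 mm high, in the middle of the cover: close the fingers along the refill's y
- ship_tray: clear plastic open shipping tray, 82 x 118 mm, 50 mm tall, on a foot flange of 94 x 130 mm; fixed to the bench. The refill stands loosely in it, deck on the tray's rim, its long side along the tray's. Origin: centre of the underside, y the long way
- tip_box: empty grey tip box, 90 x 127 mm at the rim, 58 mm tall, open at the top, fixed to the bench. Origin: centre of the underside, y the long way. The opening for the deck is 82.6 x 118.6 mm, flared outward by 3 mm over its top 6 mm. Inside, a ledge along both long sides carries the seated deck; a springy clip stands in the middle of each short side
- box_ledge: the ledge inside the tip box, one with it: a 4.8 mm wide grey strip along each long side, 100 mm long, top 44 mm above the box's underside, that carries the seated deck's underside. Origin: the same as the box's
- box_seat (a point): centre of the box's opening at the height of the ledge top (44 mm above the box's underside): the refill's origin comes here when it is home. On the way down the clips resist from some 12 mm above this height, rising to 8 to 12 N about 4 mm above it; then they snap and the push drops suddenly to nothing, until the deck meets the ledge and the push rises steeply
- clip_left (a joint): bend of the clip at the box's +y end, rad; 0 at rest and again when snapped over the deck, about 0.09 while the deck passes. Its ramp slopes from the wall, 57 mm above the box's underside, to a lip 4 mm inside the wall at 47 mm, just above the thin end of a seated deck; it then holds the deck against pulling
- clip_right (a joint): the same for the clip at the box's -y end
- full_box: bystander: closed pipette tip box with a clear lid, full, 70 x 118 x 87 mm, loose; origin at the centre of the underside
- wash_bottle: bystander: small round screw-cap bottle, 50 mm across, 105 mm tall, loose; origin at the centre of the underside
- bench_timer: bystander: flat white bench timer, 62 x 66 x 20 mm, loose; origin at the centre of the underside

How it is judged:
By the outcome, as a careful person would: the job done as asked, in the order asked, and still so for the second after the job is handed in, while the arm keeps its last pose, push and grip.
It also fails if it takes over 53 s, if anything falls off the work surface, if the arm or the gripper's body presses on something with over 40 N, if the wrist force passes 120 N, or if a joint passes its speed limit or range.

## Working session

There is one attempt and no reset: what is moved stays moved. The work goes in short steps, Python scripts to look and compute and a shell command to move; the robot and the scene stay as the last step left them, time stands still between calls to the robot, and variables do not carry over. Pictures are saved under pics/ and viewed, at most 10 in all, crops included, and the job is handed in when it is done.

```bash
mkdir -p pics; cat > h.py <<'E'
import numpy as np, cv2
from station import ctrl, cams
from scipy.spatial.transform import Rotation as R
def snap(n):
    s=ctrl.get_state(); d=cams.snapshot(n); d['s']=s
    d['K']=np.array([[d['fx'],0,d['cx']],[0,d['fy'],d['cy']],[0,0,1.]])
    if n=='wrist':
        T=np.eye(4); T[:3,:3]=R.from_euler('xyz',s['ee_rot']).as_matrix(); T[:3,3]=s['tcp_pos']
        W=T@np.array(d['hand_eye'])
    else:
        M=np.eye(4); M[:3,:3]=cv2.Rodrigues(np.array(d['rvec'],float))[0]; M[:3,3]=np.ravel(d['tvec']); W=np.linalg.inv(M)
    d['W']=W; return d
def cast(d,uv,z):
    p=cv2.undistortPoints(np.array(uv,float).reshape(-1,1,2),d['K'],np.array(d['D'],float)).reshape(-1,2)
    r=np.c_[p,np.ones(len(p))]@d['W'][:3,:3].T; o=d['W'][:3,3]
    return o+r*((z-o[2])/r[:,2])[:,None]
def proj(d,P):
    M=np.linalg.inv(d['W']); 
    return cv2.projectPoints(np.array(P,float).reshape(-1,1,3),cv2.Rodrigues(M[:3,:3])[0],M[:3,3],d['K'],np.array(d['D'],float))[0].reshape(-1,2)
def save(d,f): cv2.imwrite('pics/'+f,d['pixels'][:,:,::-1])
E
python3 - <<'E'
from h import *
a=[]
for n in('scene','top'):
    d=snap(n); print(n,d['W'].round(3).tolist()); save(d,n+'.png')
s=ctrl.get_state(); print(s)
E
```

```text
scene [[-0.793, -0.345, 0.501, -0.027], [-0.609, 0.464, -0.643, 0.612], [-0.011, -0.816, -0.579, 0.716], [0.0, 0.0, 0.0, 1.0]]
top [[0.004, -0.995, 0.102, 0.438], [-1.0, -0.006, -0.017, -0.092], [0.017, -0.102, -0.995, 1.162], [0.0, 0.0, 0.0, 1.0]]
{'t': 0.1, 'joints': array([-1.15682384e+00,  1.16458142e-01,  1.44215102e+00, -1.77003765e-05,
        1.58399638e+00, -3.77878358e-02]), 'qd': array([-0.00019573, -0.00213453, -0.00137931, -0.00118377, -0.00029571,
        0.00053764]), 'joint_efforts': array([ 2.53696744e-03, -7.22889090e+01, -6.23864365e+01,  7.81043689e-02,
        2.27131904e-02, -7.72118301e-05]), 'tcp_pos': array([ 0.29459985, -0.60713671,  0.2179949 ]), 'ee_rot': array([-3.14057982e+00, -2.05792358e-05,  4.51760085e-01]), 'ft_force': array([0.0822414 , 0.08606934, 0.38456773]), 'moment': array([-0.02209661,  0.00980918,  0.02799404]), 'finger_force': 0.0, 'gripper_width': 0.09298934340486283}
```

View pics/scene.png

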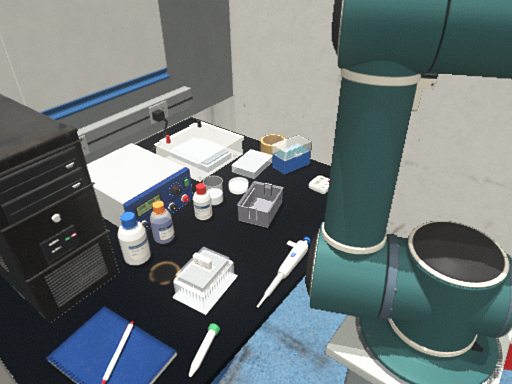

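View pics/top.png

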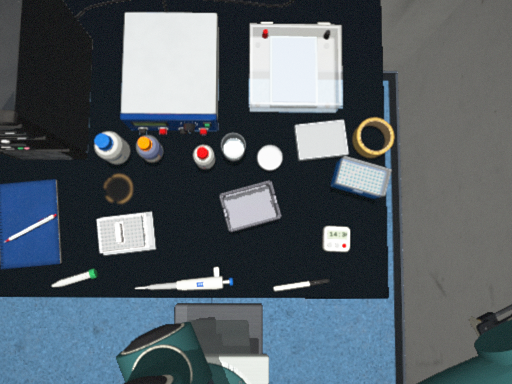

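The scene view shows the refill in its tray at about (205,280) and the grey box at about (260,203). In the top view the refill is at (126,233) with its fin at (122,232), and the box is at (250,206), skewed by some 15°. Next I measure both.

```bash
python3 - <<'E'
from h import *
d=snap('top'); g=d['pixels'].astype(int)
print(d['fx'],d['D'])
def rect(mask,roi,z,name):
    m=np.zeros(mask.shape,np.uint8); x0,y0,x1,y1=roi; m[y0:y1,x0:x1]=mask[y0:y1,x0:x1]
    m=cv2.morphologyEx(m,cv2.MORPH_CLOSE,np.ones((3,3),np.uint8))
    c=max(cv2.findContours(m,cv2.RETR_EXTERNAL,cv2.CHAIN_APPROX_NONE)[0],key=cv2.contourArea)
    P=cast(d,c.reshape(-1,2),z)
    r=cv2.minAreaRect((P[:,:2]*1000).astype(np.float32)); print(name,cv2.boundingRect(c),r)
mn=g.min(2)
rect((mn>110).astype(np.uint8),(85,195,170,270),0.054,'deck')
rect((mn>60).astype(np.uint8),(210,170,290,240),0.058,'box')
for n,roi in(('top',(85,165,295,275)),):
    x0,y0,x1,y1=roi
    cv2.imwrite('pics/c1.png',cv2.resize(d['pixels'][y0:y1,x0:x1,::-1],None,fx=3.8,fy=3.8,interpolation=cv2.INTER_CUBIC))
d=snap('scene')
cv2.imwrite('pics/c2.png',cv2.resize(d['pixels'][170:320,160:300,::-1],None,fx=4,fy=4,interpolation=cv2.INTER_CUBIC))
E
```

```text
463.4062488308029 [-0.03446154  0.          0.          0.          0.        ]
deck (96, 211, 60, 44) ((447.6189880371094, 183.328125), (91.42041015625, 133.68780517578125), 7.2644548416137695)
box (219, 180, 63, 52) ((515.1224365234375, -112.21823120117188), (96.33475494384766, 132.46115112304688), 15.682644844055176)
```

View pics/c1.png

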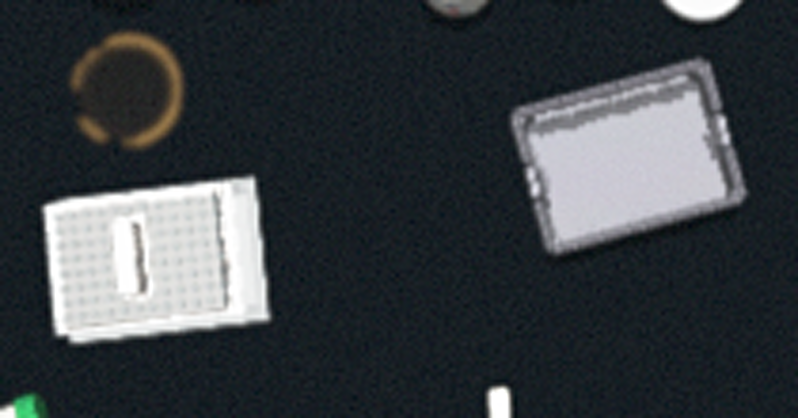

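The crop shows the refill deck's left edge at x≈50 and the fin's top face at about (128,258), with a yaw of about 7°. The box is at about (630,157) with a yaw of about 15.7°. I'll fly over the box first for a close wrist look.

```bash
python3 -m inch '[[[0.0415, -0.0351, -0.003, 0, 0.093], [0.0415, -0.0351, -0.003, 0, 0.093], [0.0415, -0.0351, -0.003, 0, 0.093], [0.0415, -0.0351, -0.003, 0, 0.093], [0.0415, -0.0351, -0.003, 0, 0.093]]]'
python3 -m inch '[[[0.0415, -0.0351, -0.003, 0, 0.093], [0.0415, -0.0351, -0.003, 0, 0.093], [0.0415, -0.0351, -0.003, 0, 0.093], [0.0415, -0.0351, -0.003, 0, 0.093], [0.0415, -0.0351, -0.003, 0.178, 0.093]]]'
python3 -m inch '[[[0, 0, 0, 0, 0.093], [0, 0, 0, 0, 0.093], [0, 0, 0, 0, 0.093]]]'
python3 - <<'E'
from h import *
d=snap('wrist'); print(d['s']['t'],d['s']['tcp_pos'],d['s']['ee_rot'],np.array(d['hand_eye']).round(3).tolist(),d['fx'],d['D']); save(d,'w1.png')
for z in(0.0,0.058): print(cast(d,[[256,192],[0,0],[511,383]],z).round(3).tolist())
E
```

```text
t: 0.82
tcp_pos: [0.4051, -0.3571, 0.2337]
ee_rot: [3.142, -0.0, 0.452]
ft_force: [0.7, 0.0, 0.2]
gripper_width: 0.0929
finger_force: 0.0
t: 1.45
tcp_pos: [0.5147, -0.1098, 0.2488]
ee_rot: [3.141, -0.0, 0.275]
ft_force: [0.9, -0.9, 0.4]
gripper_width: 0.0923
finger_force: 0.0
t: 1.82
tcp_pos: [0.514, -0.1125, 0.2485]
ee_rot: [3.142, 0.0, 0.278]
ft_force: [-0.3, 0.0, -0.2]
gripper_width: 0.0929
finger_force: 0.0
1.825 [ 0.51398607 -0.11248801  0.24847559] [3.14154605e+00 2.14497020e-04 2.78088719e-01] [[-0.0, -0.956, -0.292, 0.082], [1.0, 0.0, -0.001, -0.002], [0.001, -0.292, 0.956, -0.166], [0.0, 0.0, 0.0, 1.0]] 322.5312985631655 [-0.07678772  0.          0.          0.          0.        ]
[[0.473, -0.124, 0.0], [0.624, 0.247, 0.0], [0.249, -0.678, 0.0]]
[[0.49, -0.119, 0.058], [0.62, 0.2, 0.058], [0.297, -0.595, 0.058]]
```

View pics/w1.png

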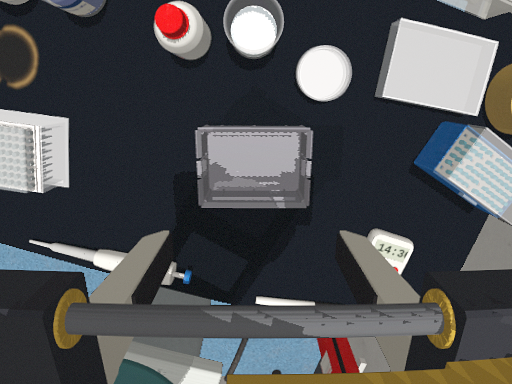

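The wrist view shows the box rim spanning (196,126) to (312,208), lying square to the tool. I fit its left, right and lower outer edges, which are at rim height.

```bash
cat >> h.py <<'E'
def edge(gray,p0,p1,n,half=8,N=40,outer=True):
    """subpixel edge points: between p0,p1 sample profiles along unit n (outside->inside), half-max crossing"""
    p0,p1,n=map(lambda v:np.array(v,float),(p0,p1,n)); out=[]
    for f in np.linspace(0,1,N):
        t=np.arange(-half,half+.01,.25); q=(p0+f*(p1-p0))[None]+t[:,None]*n
        v=cv2.remap(gray,q[:,0].astype(np.float32)[None],q[:,1].astype(np.float32)[None],cv2.INTER_LINEAR).ravel()
        bg=np.median(v[:8]); g=np.gradient(cv2.GaussianBlur(v[None],(0,0),2).ravel())
        i=np.argmax(g>max(0.5*g.max(),1)); 
        while i+1<len(g) and g[i+1]>g[i]: i+=1
        out.append(q[i])
    return np.array(out)
def line(P):
    P=P[:,:2].copy()
    for _ in range(4):
        c=P.mean(0); u=np.linalg.svd(P-c)[2][0]; r=(P-c)@np.array([-u[1],u[0]]); k=abs(r)<max(2*np.median(abs(r)),3e-4); P=P[k]
    return P.mean(0),u,r.std()
E
python3 - <<'E'
from h import *
d=snap('wrist'); g=cv2.cvtColor(d['pixels'],cv2.COLOR_RGB2GRAY).astype(np.float32); s=d['s']
yaw=s['ee_rot'][2]; Rz=np.array([[np.cos(yaw),np.sin(yaw)],[-np.sin(yaw),np.cos(yaw)]]) # world->tool(x, left)
L=edge(g,(196,135),(196,202),(1,0)); Rr=edge(g,(312,135),(312,202),(-1,0)); B=edge(g,(205,208),(304,208),(0,-1)); 
for n,e in(('L',L),('R',Rr),('B',B)):
    c,u,r=line(cast(d,e,0.058)); print(n,np.median(e,0).round(1),'world',c.round(4),'rel',(Rz@(c-s['tcp_pos'][:2])).round(4),'ang',np.degrees(np.arctan2(u[1],u[0])).round(2),'rms',r.round(5))
cv2.imwrite('pics/c3.png',cv2.resize(d['pixels'][115:220,185:325,::-1],None,fx=5,fy=5,interpolation=cv2.INTER_CUBIC))
E
```

```text
L [196.5 168.5] world [ 0.4978 -0.0466] rel [0.0025 0.0679] ang -164.3 rms 0.00013
R [310.4 168.5] world [ 0.5338 -0.171 ] rel [ 0.003  -0.0617] ang -164.25 rms 0.00013
B [254.5 207.5] world [ 0.471  -0.1228] rel [-0.0442  0.0019] ang -74.08 rms 8e-05
```

View pics/c3.png

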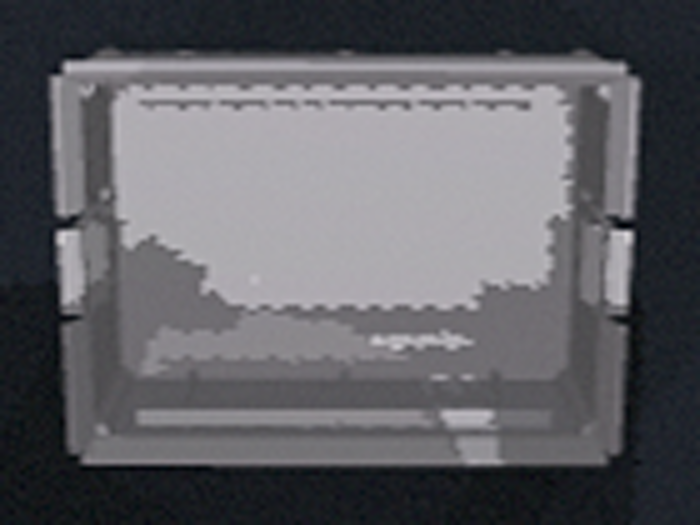

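The enlarged box view confirms the rim corners at crop (52,75), (637,75), (80,462) and (610,462), with the clips in the middle of the short sides. The box yaw is 15.8° and the measured rim width is 129.6 mm (true 127 mm, slight bloom). Now over to the refill.

```bash
python3 -m inch '[[[0.0039, -0.0513, 0, 0, 0.093], [0.0039, -0.0513, 0, 0, 0.093], [0.0039, -0.0513, 0, 0, 0.093], [0.0039, -0.0513, 0, 0, 0.093], [0.0039, -0.0513, 0, 0, 0.093]]]'
python3 -m inch '[[[0.0039, -0.0513, 0, 0.151, 0.093], [0, 0, 0, 0, 0.093], [0, 0, 0, 0, 0.093], [0, 0, 0, 0, 0.093]]]'
python3 - <<'E'
from h import *
d=snap('wrist'); print(d['s']['t'],d['s']['tcp_pos'],d['s']['ee_rot'])
cv2.imwrite('pics/w2.png',cv2.resize(d['pixels'][70:250,130:370,::-1],None,fx=3,fy=3,interpolation=cv2.INTER_CUBIC))
E
```

```text
t: 2.55
tcp_pos: [0.4622, 0.1413, 0.2487]
ee_rot: [3.142, -0.0, 0.277]
ft_force: [-0.1, 0.0, -1.0]
gripper_width: 0.0932
finger_force: 0.0
t: 3.05
tcp_pos: [0.4527, 0.1897, 0.2486]
ee_rot: [3.141, -0.0, 0.127]
ft_force: [0.3, 0.5, 0.1]
gripper_width: 0.0929
finger_force: 0.0
3.05 [0.4527374  0.18966471 0.24857338] [ 3.14145467e+00 -6.52886848e-05  1.26707986e-01]
```

View pics/w2.png

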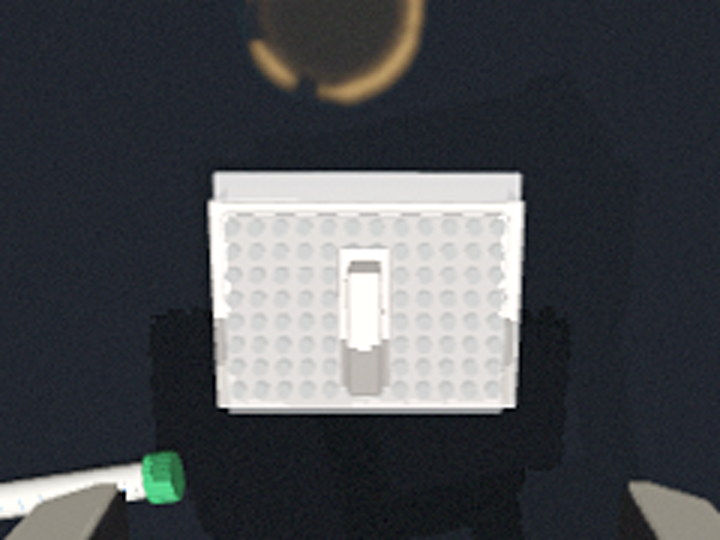

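The crop shows the fin's top face spanning crop (346..383, 272..395), the deck's top outline from (210,200) and (523,200) to (218,408) and (516,408), and nothing close by. Casting these gives the fin.

```bash
python3 - <<'E'
from h import *
d=snap('wrist'); g=cv2.cvtColor(d['pixels'],cv2.COLOR_RGB2GRAY).astype(np.float32); s=d['s']
yaw=s['ee_rot'][2]; Rz=np.array([[np.cos(yaw),np.sin(yaw)],[-np.sin(yaw),np.cos(yaw)]])
F=np.array([[346,272],[383,272],[383,395],[346,395]])/3.+[130,70]-.33
P=cast(d,F,.096); rel=(P[:,:2]-s['tcp_pos'][:2])@Rz.T; print('fin rel',rel.round(4).tolist(),rel.mean(0))
def o(x,y): return (130+x/3,70+y/3)
for n,e in(('L',edge(g,o(211,230),o(216,380),(1,0),5)),('R',edge(g,o(522,230),o(518,380),(-1,0),5)),('B',edge(g,o(235,408),o(500,408),(0,-1),6)),('T',edge(g,o(225,202),o(510,202),(0,1),3))):
    c,u,r=line(cast(d,e,.054)); print(n,np.median(e,0).round(1),'rel',(Rz@(c-s['tcp_pos'][:2])).round(4),'ang-yaw',np.degrees(np.arctan2(u[1],u[0])-yaw).round(2)%90,r.round(5))
E
```

```text
fin rel [[0.0191, 0.0115], [0.0191, -0.0009], [-0.0243, -0.001], [-0.0243, 0.0118]] [-0.00260005  0.00536871]
L [200.5 171.7] rel [-0.0033  0.064 ] ang-yaw 0.0800000000000125 0.00013
R [303.1 171.7] rel [-0.0037 -0.0538] ang-yaw 0.36000000000001364 9e-05
B [252.5 207.5] rel [-0.046   0.0056] ang-yaw 0.01999999999999602 1e-05
T [252.5 137.6] rel [0.0366 0.0055] ang-yaw 89.99 3e-05
```

The fin is 43.4 × 12.6 mm (true 44 × 12), so the measurement holds. Its centre is at tool (-0.003, left 5.2 mm) with the yaw aligned. Descend.

```bash
python3 -m inch '[[[-0.003, -0.0052, 0.035, 0, 0.06], [0, 0, 0.035, 0, 0.06], [0, 0, 0.035, 0, 0.06], [0, 0, 0.025, 0, 0.06], [0, 0, 0.015, 0, 0.06]]]'
python3 -m inch '[[[0, 0, 0.015, 0, 0.06], [0, 0, 0.01, 0, 0.06], [0, 0, 0.005, 0, 0.05], [0, 0, 0, 0, 0.05], [0, 0, 0, 0, 0.05]]]'
python3 - <<'E'
from h import *
d=snap('wrist'); print(d['s']['tcp_pos'],d['s']['ee_rot']); save(d,'w3.png')
E
```

```text
t: 3.78
tcp_pos: [0.4486, 0.1949, 0.1024]
ee_rot: [3.141, 0.001, 0.126]
ft_force: [-0.3, -0.2, 0.8]
gripper_width: 0.0605
finger_force: 0.0
t: 4.4
tcp_pos: [0.449, 0.1958, 0.0741]
ee_rot: [-3.141, -0.001, 0.127]
ft_force: [0.4, 0.3, -0.6]
gripper_width: 0.0499
finger_force: 0.0
[0.4489543  0.19575223 0.07411948] [-3.14144132e+00 -7.17261274e-04  1.27186357e-01]
```

View pics/w3.png

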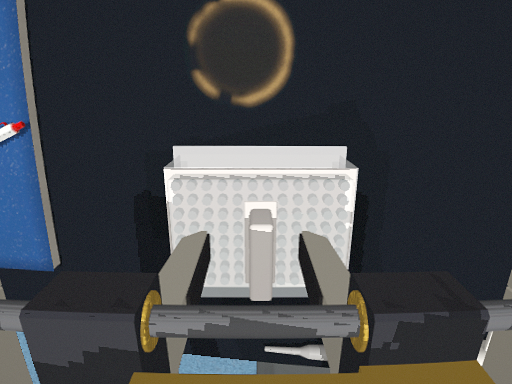

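The fingertips straddle the fin (fin at about column 261, between tips at 208 and 302), which is centred to within about 0.5 mm. Close.

```bash
python3 -m inch '[[[0, 0, 0, 0, 0.0], [0, 0, 0, 0, 0], [0, 0, 0, 0, 0], [0, 0, 0, 0, 0], [0, 0, 0, 0, 0]]]'
python3 -m inch '[[[0, 0, 0, 0, 0], [0, 0, 0, 0, 0]]]'
```

```text
t: 5.08
tcp_pos: [0.4489, 0.1941, 0.0739]
ee_rot: [3.138, 0.0, 0.127]
ft_force: [-0.0, -16.0, 6.1]
gripper_width: 0.0117
finger_force: 30.0
t: 5.32
tcp_pos: [0.4489, 0.194, 0.0739]
ee_rot: [3.138, 0.0, 0.127]
ft_force: [-1.2, -15.8, 6.5]
gripper_width: 0.0115
finger_force: 30.0
```

Gripped, but a 16 N side load shows the wrist camera reads about 2 mm too far left. I relieve it, then lift.

```bash
python3 -m inch '[[[0, 0.0017, 0, 0, 0], [0, 0, 0, 0, 0], [0, 0, 0, 0, 0]]]'
python3 -c "
from h import *
s=ctrl.get_state();print(s['tcp_pos'],s['ft_force'],s['moment'])"
```

```text
t: 5.7
tcp_pos: [0.4489, 0.1938, 0.0736]
ee_rot: [3.141, 0.0, 0.127]
ft_force: [-0.7, -4.8, 1.9]
gripper_width: 0.012
finger_force: 30.0
[0.44891682 0.19377008 0.07362313] [-0.70974228 -4.76293854  1.93164349] [-0.85684431  0.0875773  -0.00659931]
```

```bash
python3 -m inch '[[[0, 0.0008, 0, 0, 0], [0, 0, -0.005, 0, 0], [0, 0, -0.01, 0, 0], [0, 0, -0.015, 0, 0], [0, 0, -0.02, 0, 0]]]'
python3 -m inch '[[[0, 0, -0.02, 0, 0], [0, 0, -0.01, 0, 0], [0, 0, 0, 0, 0], [0, 0, 0, 0, 0], [0, 0, 0, 0, 0]]]'
python3 -c "
from h import *
d=snap('wrist'); save(d,'w4.png'); s=d['s'];print(s['tcp_pos'],s['ft_force'],s['moment'],s['ee_rot'])"
```

```text
t: 6.32
tcp_pos: [0.449, 0.1932, 0.125]
ee_rot: [-3.142, -0.0, 0.127]
ft_force: [0.2, -0.6, -2.1]
gripper_width: 0.0117
finger_force: 30.0
t: 6.95
tcp_pos: [0.4488, 0.1931, 0.1529]
ee_rot: [3.141, 0.001, 0.127]
ft_force: [0.2, 0.2, -2.2]
gripper_width: 0.012
finger_force: 30.0
[0.448764   0.19306952 0.15286151] [ 0.15875584  0.22446121 -2.24435096] [0.05288845 0.06324084 0.00719836] [3.14138629e+00 1.05506925e-03 1.27059327e-01]
```

View pics/w4.png

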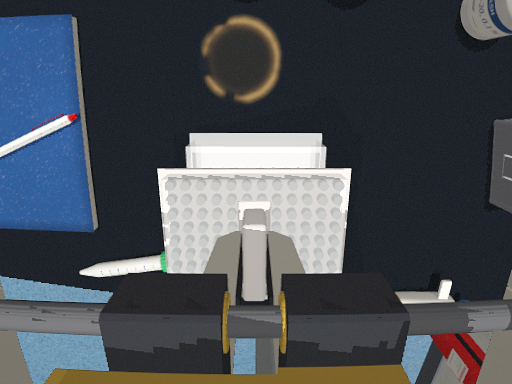

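The refill is lifted out and held level, with the deck's top edge at row ~169 from (158,169) to (351,169), and the empty tray is behind it. I measure where the deck sits in the tool frame with the same camera, so that its bias cancels against the box measurement.

```bash
python3 - <<'E'
from h import *
d=snap('wrist'); g=cv2.cvtColor(d['pixels'],cv2.COLOR_RGB2GRAY).astype(np.float32); s=d['s']
yaw=s['ee_rot'][2]; Rz=np.array([[np.cos(yaw),np.sin(yaw)],[-np.sin(yaw),np.cos(yaw)]]); z=s['tcp_pos'][2]-.0237+.004
for n,e in(('L',edge(g,(159,180),(165,245),(1,0),5)),('R',edge(g,(350,180),(345,255),(-1,0),5)),('Tl',edge(g,(165,169),(184,169),(0,1),5)),('Tr',edge(g,(328,169),(345,169),(0,1),5))):
    c,u,r=line(cast(d,e,z)); print(n,np.median(e,0).round(1),'rel',(Rz@(c-s['tcp_pos'][:2])).round(4),'ang-yaw',(np.degrees(np.arctan2(u[1],u[0])-yaw)%90).round(2),r.round(5))
F=cast(d,[[242,211],[266,211],[268,299],[243,299]],s['tcp_pos'][2]+.0223); print(((F[:,:2]-s['tcp_pos'][:2])@Rz.T).round(4).tolist())
E
```

```text
L [160.8 212.5] rel [0.0124 0.06  ] ang-yaw 0.04 0.0001
R [346.5 217.5] rel [ 0.009  -0.0552] ang-yaw 0.15 0.0001
Tl [174.5 167.8] rel [0.0409 0.0494] ang-yaw 89.84 2e-05
Tr [336.5 167.6] rel [ 0.041  -0.0464] ang-yaw 89.95 7e-05
[[0.0292, 0.008], [0.0292, -0.0034], [-0.0199, -0.005], [-0.0199, 0.0081]]
```

The deck reads +2.4 mm left in the tool frame. That is the camera's bias, and it matches the force relief. The box therefore lies at about tool left +0.7 mm and x +1 mm relative to the earlier hover pose. Carry the refill over.

```bash
python3 -m inch '[[[0.0045, 0.05175, 0, 0, 0], [0.0045, 0.05175, 0, 0, 0], [0.0045, 0.05175, 0, 0, 0], [0.0045, 0.05175, 0, 0, 0], [0.0045, 0.05175, 0, 0, 0]]]'
python3 -m inch '[[[0.0045, 0.05175, 0, -0.074, 0], [0, 0, 0, -0.074, 0], [0, 0, 0.01, 0, 0], [0, 0, 0.01, 0, 0], [0, 0, 0.005, 0, 0]]]'
python3 -m inch '[[[0, 0, 0, 0, 0], [0, 0, 0, 0, 0], [0, 0, 0, 0, 0]]]'
python3 -c "
from h import *
d=snap('wrist'); cv2.imwrite('pics/w5.png',cv2.resize(d['pixels'][110:300,130:380,::-1],None,fx=3,fy=3,interpolation=cv2.INTER_CUBIC)); s=d['s'];print(s['tcp_pos'],s['ft_force'],s['ee_rot'])"
```

```text
t: 7.68
tcp_pos: [0.5042, -0.0624, 0.1535]
ee_rot: [-3.142, -0.0, 0.127]
ft_force: [0.8, 0.3, -1.7]
gripper_width: 0.0119
finger_force: 30.0
t: 8.3
tcp_pos: [0.5148, -0.1108, 0.1274]
ee_rot: [-3.141, 0.001, 0.275]
ft_force: [0.4, -0.2, -1.6]
gripper_width: 0.0118
finger_force: 30.0
t: 8.68
tcp_pos: [0.5153, -0.1114, 0.1289]
ee_rot: [3.141, -0.0, 0.275]
ft_force: [-0.4, -0.1, -0.9]
gripper_width: 0.0115
finger_force: 30.0
[ 0.515302   -0.11138106  0.12891852] [-0.39293879 -0.0711234  -0.89816226] [ 3.14134858e+00 -4.16190600e-04  2.75113773e-01]
```

View pics/w5.png

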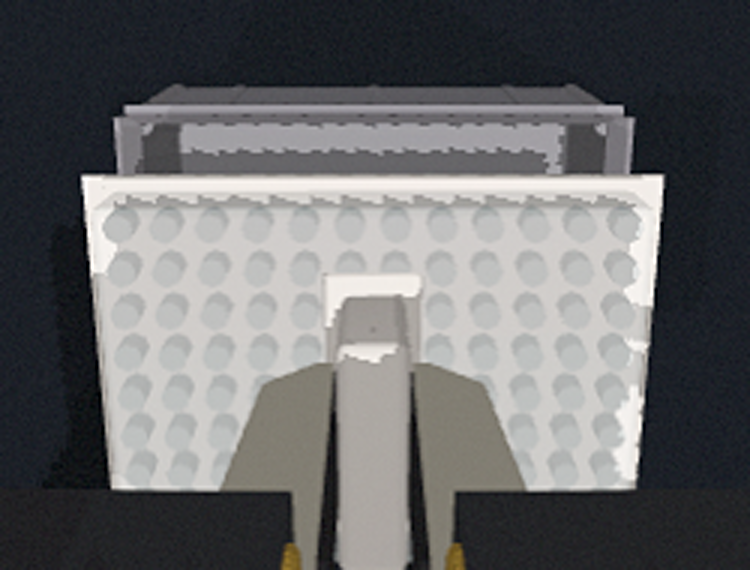

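The view shows the box's +x rim edge at crop row 104 (columns 113 to 635) just beyond the deck edge at row 176 (columns 82 to 663). I compare both by casting at their own heights.

```bash
python3 - <<'E'
from h import *
d=snap('wrist'); g=cv2.cvtColor(d['pixels'],cv2.COLOR_RGB2GRAY).astype(np.float32); s=d['s']
yaw=s['ee_rot'][2]; Rz=np.array([[np.cos(yaw),np.sin(yaw)],[-np.sin(yaw),np.cos(yaw)]]); zd=s['tcp_pos'][2]-.0237+.004
o=lambda x,y:(130+x/3,110+y/3)
for n,z,e in(('boxT',.058,edge(g,o(190,103),o(560,103),(0,1),2.2)),('boxL',.058,edge(g,o(113,125),o(114,165),(1,0),3)),('boxR',.058,edge(g,o(635,125),o(634,165),(-1,0),3)),
 ('dT',zd,edge(g,o(200,175),o(550,175),(0,1),3)),('dL',zd,edge(g,o(84,190),o(105,440),(1,0),4)),('dR',zd,edge(g,o(662,190),o(642,440),(-1,0),4))):
    c,u,r=line(cast(d,e,z)); print(n,np.median(e,0).round(1),'rel',(Rz@(c-s['tcp_pos'][:2])).round(4),'ang-yaw',((np.degrees(np.arctan2(u[1],u[0])-yaw)+45)%90-45).round(2),r.round(5))
print(g[135:175,200].astype(int).tolist())
d=snap('scene'); g=d['pixels']
cv2.imwrite('pics/s2.png',cv2.resize(g[130:250,190:330,::-1],None,fx=5,fy=5,interpolation=cv2.INTER_CUBIC))
E
```

```text
boxT [255.  144.6] rel [0.0473 0.0016] ang-yaw 0.01 4e-05
boxL [168.1 158.3] rel [0.0372 0.0667] ang-yaw 1.41 9e-05
boxR [340.5 158.3] rel [ 0.0372 -0.0623] ang-yaw 0.02 0.00011
dT [255.  168.1] rel [0.0409 0.0026] ang-yaw 0.03 9e-05
dL [161. 215.] rel [0.011 0.06 ] ang-yaw -0.03 8e-05
dR [346.6 215. ] rel [ 0.011  -0.0552] ang-yaw 0.01 0.00011
[25, 28, 31, 22, 81, 90, 89, 89, 89, 76, 153, 155, 134, 99, 106, 102, 149, 162, 162, 160, 161, 161, 160, 161, 162, 166, 100, 99, 101, 101, 103, 101, 98, 155, 204, 243, 239, 239, 232, 206]
```

View pics/s2.png

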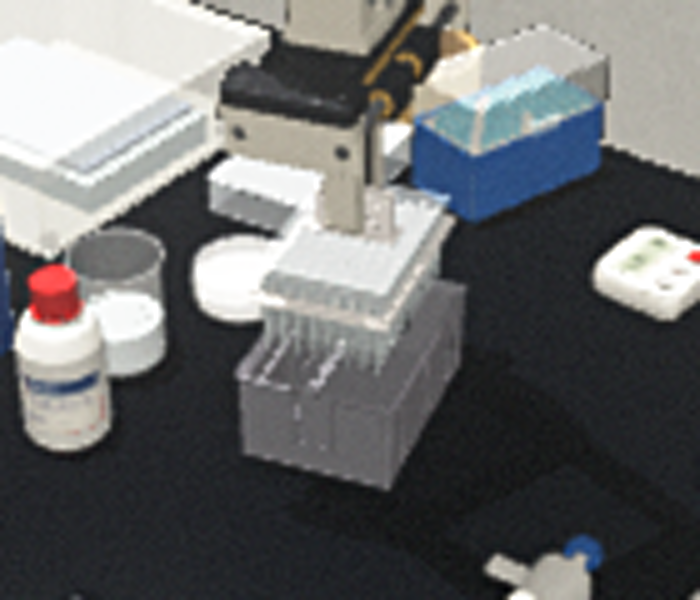

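The tips hang centred over the open box and the bystanders are clear. Allowing for the camera's ~1.6% scale error at range, the refill needs about +1.6 mm along tool x, and y and yaw are aligned. Lower to just above the flare.

```bash
python3 -m inch '[[[0.0016, 0, 0, 0, 0], [0, 0, 0.01, 0, 0], [0, 0, 0.012, 0, 0], [0, 0, 0.012, 0, 0], [0, 0, 0.009, 0, 0]]]'
python3 -m inch '[[[0, 0, 0, 0, 0], [0, 0, 0, 0, 0]]]'
python3 -m inch '[[[0, 0, 0.003, 0, 0], [0, 0, 0.002, 0, 0], [0, 0, 0, 0, 0], [0, 0, 0, 0, 0]]]'
```

```text
t: 9.45
tcp_pos: [0.5164, -0.1109, 0.0843]
ee_rot: [-3.141, 0.001, 0.275]
ft_force: [1.5, 0.2, -0.9]
gripper_width: 0.0118
finger_force: 30.0
t: 9.7
tcp_pos: [0.5169, -0.1111, 0.0859]
ee_rot: [3.141, -0.0, 0.275]
ft_force: [-0.5, -0.1, -1.2]
gripper_width: 0.0116
finger_force: 30.0
t: 10.2
tcp_pos: [0.5167, -0.111, 0.0807]
ee_rot: [3.142, -0.0, 0.275]
ft_force: [-0.2, -0.1, -0.9]
gripper_width: 0.0119
finger_force: 30.0
```

```bash
python3 -m inch '[[[0, 0, 0.0015, 0, 0], [0, 0, 0.0015, 0, 0], [0, 0, 0, 0, 0], [0, 0, 0, 0, 0]]]'
python3 -m inch '[[[0, 0, 0.0015, 0, 0], [0, 0, 0.0015, 0, 0], [0, 0, 0, 0, 0], [0, 0, 0, 0, 0]]]'
python3 -c "
from h import *
s=ctrl.get_state();print(s['tcp_pos'],s['ft_force'],s['moment'],s['ee_rot'])"
```

```text
t: 10.7
tcp_pos: [0.5167, -0.111, 0.0776]
ee_rot: [3.142, 0.0, 0.275]
ft_force: [-0.4, 0.3, -2.0]
gripper_width: 0.0114
finger_force: 30.0
t: 11.2
tcp_pos: [0.5168, -0.1111, 0.0755]
ee_rot: [3.141, -0.0, 0.275]
ft_force: [-6.6, 0.0, 10.2]
gripper_width: 0.0114
finger_force: 30.0
[ 0.51680082 -0.11112813  0.07552484] [-6.62171795  0.04538796 10.17932218] [0.10178113 0.88267942 0.01868918] [ 3.14112479e+00 -2.82558183e-04  2.75032351e-01]
```

A contact reads -6.6 N in x and +11 N in z: the +x long side is on the flare, so I'm about 1.5 mm too far in x. I back off, shift and go on.

```bash
python3 -m inch '[[[0, 0, -0.002, 0, 0], [-0.0015, 0, 0, 0, 0], [0, 0, 0, 0, 0]]]'
python3 -m inch '[[[0, 0, 0.001, 0, 0], [0, 0, 0.001, 0, 0], [0, 0, 0, 0, 0], [0, 0, 0, 0, 0]]]'
python3 -m inch '[[[0, 0, 0.001, 0, 0], [0, 0, 0, 0, 0], [0, 0, 0, 0, 0]]]'
python3 -c "
from h import *
s=ctrl.get_state();print(s['tcp_pos'],s['ft_force'],s['moment'],s['ee_rot'])"
```

```text
t: 11.58
tcp_pos: [0.5152, -0.1115, 0.0765]
ee_rot: [3.141, -0.0, 0.275]
ft_force: [0.2, -1.8, -1.0]
gripper_width: 0.0117
finger_force: 30.0
t: 12.08
tcp_pos: [0.5153, -0.1114, 0.0746]
ee_rot: [3.142, -0.0, 0.275]
ft_force: [1.2, 0.8, 1.7]
gripper_width: 0.0118
finger_force: 30.0
t: 12.45
tcp_pos: [0.5153, -0.1114, 0.0736]
ee_rot: [3.142, -0.0, 0.275]
ft_force: [1.5, -1.0, 4.4]
gripper_width: 0.0117
finger_force: 30.0
[ 0.51529724 -0.11139433  0.07363037] [ 1.5378743  -1.04524646  4.37741632] [ 0.05340516 -0.13875059  0.00262054] [ 3.14153640e+00 -1.34841102e-04  2.75070988e-01]
```

Now it's free: small side force and the clips resisting. Keep pressing in.

```bash
python3 -m inch '[[[0, 0, 0.001, 0, 0], [0, 0, 0, 0, 0]]]'
python3 -m inch '[[[0, 0, 0.001, 0, 0], [0, 0, 0, 0, 0]]]'
python3 -m inch '[[[0, 0, 0.001, 0, 0], [0, 0, 0, 0, 0]]]'
python3 -m inch '[[[0, 0, 0.0005, 0, 0], [0, 0, 0, 0, 0]]]'
```

```text
t: 12.7
tcp_pos: [0.5154, -0.1114, 0.0727]
ee_rot: [3.141, -0.0, 0.275]
ft_force: [0.8, 0.1, 5.3]
gripper_width: 0.0114
finger_force: 30.0
t: 12.95
tcp_pos: [0.5155, -0.1114, 0.0719]
ee_rot: [3.141, -0.001, 0.275]
ft_force: [0.1, -0.9, 7.1]
gripper_width: 0.0117
finger_force: 30.0
t: 13.2
tcp_pos: [0.5152, -0.1114, 0.0705]
ee_rot: [-3.142, 0.0, 0.275]
ft_force: [1.1, -0.5, 0.1]
gripper_width: 0.0118
finger_force: 30.0
t: 13.45
tcp_pos: [0.5151, -0.1114, 0.0698]
ee_rot: [-3.141, 0.0, 0.275]
ft_force: [1.6, -0.5, 0.6]
gripper_width: 0.0119
finger_force: 30.0
```

The clips snapped: the push fell from 7 N to 0. Lower on to the ledge.

```bash
python3 -m inch '[[[0, 0, 0.0007, 0, 0], [0, 0, 0, 0, 0], [0, 0, 0, 0, 0]]]'
python3 -m inch '[[[0, 0, 0.0006, 0, 0], [0, 0, 0, 0, 0], [0, 0, 0, 0, 0]]]'
python3 -m inch '[[[0, 0, 0.0005, 0, 0], [0, 0, 0, 0, 0], [0, 0, 0, 0, 0]]]'
```

```text
t: 13.82
tcp_pos: [0.515, -0.1113, 0.069]
ee_rot: [-3.141, 0.001, 0.275]
ft_force: [1.8, -0.2, -4.1]
gripper_width: 0.0118
finger_force: 30.0
t: 14.2
tcp_pos: [0.515, -0.1112, 0.0683]
ee_rot: [-3.141, 0.001, 0.275]
ft_force: [-1.0, 1.0, -7.4]
gripper_width: 0.0115
finger_force: 30.0
t: 14.58
tcp_pos: [0.5153, -0.1114, 0.0683]
ee_rot: [3.142, -0.0, 0.275]
ft_force: [-0.1, -0.8, -4.3]
gripper_width: 0.0117
finger_force: 30.0
```

```bash
python3 -m inch '[[[0, 0, 0.0005, 0, 0], [0, 0, 0, 0, 0], [0, 0, 0, 0, 0]]]'
python3 -m inch '[[[0, 0, 0.0005, 0, 0], [0, 0, 0, 0, 0], [0, 0, 0, 0, 0]]]'
python3 -c "
from h import *
s=ctrl.get_state();print(s['tcp_pos'],s['ft_force'],s['moment'],s['ee_rot'])"
```

```text
t: 14.95
tcp_pos: [0.5154, -0.1114, 0.0679]
ee_rot: [3.141, -0.0, 0.275]
ft_force: [-0.3, 0.4, -1.8]
gripper_width: 0.0117
finger_force: 30.0
t: 15.32
tcp_pos: [0.5154, -0.1114, 0.0676]
ee_rot: [3.141, -0.0, 0.275]
ft_force: [-2.1, 1.2, 4.2]
gripper_width: 0.0121
finger_force: 30.0
[ 0.51538992 -0.11144122  0.06759822] [-2.14625033  1.20505768  4.20805902] [ 0.12081732  0.3396137  -0.02921902] [ 3.14139156e+00 -3.18199040e-04  2.75069803e-01]
```

The ledge is met at the expected height (TCP 0.0677). Bring the push to about 10 N.

```bash
python3 -m inch '[[[-0.0002, 0, 0.0005, 0, 0], [0, 0, 0, 0, 0], [0, 0, 0, 0, 0], [0, 0, 0, 0, 0]]]'
python3 -m inch '[[[0, 0, 0, 0, 0], [0, 0, 0, 0, 0], [0, 0, 0, 0, 0], [0, 0, 0, 0, 0]]]'
python3 -c "
from h import *
s=ctrl.get_state();print(s['tcp_pos'],s['ft_force'],s['moment'],s['ee_rot'])"
```

```text
t: 15.82
tcp_pos: [0.5154, -0.1114, 0.0676]
ee_rot: [3.141, -0.001, 0.275]
ft_force: [-2.2, 1.9, 10.3]
gripper_width: 0.0116
finger_force: 30.0
t: 16.32
tcp_pos: [0.5154, -0.1114, 0.0676]
ee_rot: [3.141, -0.001, 0.275]
ft_force: [-2.9, 1.3, 9.0]
gripper_width: 0.0119
finger_force: 30.0
[ 0.51538929 -0.11144667  0.06756023] [-2.85004029  1.27570729  9.04301543] [0.36317138 0.53189791 0.02500132] [ 3.14128941e+00 -8.47866078e-04  2.75103224e-01]
```

```bash
python3 - <<'E'
from h import *
d=snap('wrist'); g=cv2.cvtColor(d['pixels'],cv2.COLOR_RGB2GRAY).astype(np.float32); s=d['s']
for x0,x1 in((172,190),(320,338)): print(np.median(edge(g,(x0,168),(x1,168),(0,1),3),0))
print('L',np.median(edge(g,(159.5,180),(165,215),(1,0),4),0),'R',np.median(edge(g,(349,180),(346,215),(-1,0),4),0))
for c in (175,190,320,335): print(c,g[155:180,c].astype(int).tolist())
print(s['t'],s['tcp_pos'],s['ft_force'],s['moment'],s['gripper_width'])
E
```

```text
[181. 169.]
[329.   168.75]
L [159.44551282 197.5       ] R [348.41346154 197.5       ]
175 [83, 83, 82, 82, 81, 71, 124, 142, 141, 134, 98, 96, 95, 90, 165, 230, 227, 228, 221, 197, 154, 148, 149, 150, 168]
190 [81, 83, 83, 84, 81, 72, 126, 142, 143, 133, 97, 97, 97, 90, 159, 233, 229, 227, 220, 196, 201, 144, 149, 148, 168]
320 [81, 82, 79, 82, 82, 80, 109, 144, 144, 136, 95, 95, 95, 87, 194, 232, 228, 227, 221, 198, 143, 148, 149, 151, 154]
335 [82, 82, 82, 83, 72, 69, 107, 143, 144, 134, 97, 97, 96, 87, 191, 230, 227, 227, 220, 198, 200, 148, 150, 151, 154]
16.325 [ 0.51538929 -0.11144667  0.06756023] [-2.85004029  1.27570729  9.04301543] [0.36317138 0.53189791 0.02500132] 0.011947890746204731
```

```bash
for i in 1 2 3 4; do python3 -m inch '[[[0, 0, 0, 0, 0]]]' | grep -E 'tcp|ft_'; done
```

```text
tcp_pos: [0.5154, -0.1114, 0.0676]
ft_force: [-3.3, 1.8, 9.5]
tcp_pos: [0.5154, -0.1115, 0.0676]
ft_force: [-2.3, 1.7, 9.2]
tcp_pos: [0.5154, -0.1114, 0.0676]
ft_force: [-2.9, 1.5, 9.3]
tcp_pos: [0.5154, -0.1114, 0.0675]
ft_force: [-3.0, 1.0, 9.2]
```

```bash
python3 -c "
from station import ctrl
print(ctrl.job_done())"
```

```text
the job is handed in; nothing more can be done
None
```

The refill is in the grey box and the job is handed in: the push fell from 7 N to 0 as the clips snapped, the deck met the ledge at the expected height and reads level, and the gripper still holds the fin, pressing down with a steady 9–10 N; I judged both clips snapped from the forces and deck edges, not from a close-up of each clip.

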